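# Shut and fasten the meter's carrying case

### The job

The yellow carrying case of the multimeter stands half open on the lab bench. With the fingertips, push its lid down, without slamming it, until it is fully shut, and then push the two red sliding catches on the front of the case inward, towards the carry handle, as far as they go. Grasp and lift nothing, do not shove the case about, and leave the meter in its foam and the other things on the bench where they are.

Things in the scene. Friction and masses are not known exactly. Their poses are not given: they have to be found in the camera images.
- case: yellow hard-plastic carrying case with a grey foam inlay, 200 deep (its x) x 290 wide (its y); base 55 high, 85 high with the lid shut; loose on the bench, 2.2 to 3 kg in all with lid and meter. Origin: centre of the underside of the base. Its -x side is the front (with the handle and catches, turned towards the robot), +y its left as the robot sees it, z up. A black carry handle lies at the middle of the front, reaching 50 to either side and 30 out from the front face.
- lid (a joint): angle of the lid (rad): 0 fully shut, grows as it opens, 1.9 wide open. A stiff friction hinge (about 0.4 N m) holds the lid wherever it is left; it starts half open.
- lid_hinge (a point): middle of the lid's hinge axis, which runs along the case's y, at the rear top edge of the base (100 behind the case's centre, 55 up). This frame turns with the lid: its -x points from the hinge to the lid's free front edge.
- lid_edge (a point): middle of the lid's free front edge, on the outer (top) face of the lid: 200 in front of the hinge axis and 30 above it when shut. The lid is a hard yellow shell 290 wide; its outer face is flat with 1.5 mm ribs and takes a push anywhere.
- catch_left (a joint): travel of the left red catch (m): 0 free, 0.015 fully fastened. It grows as the catch slides inward along the case's -y, towards the handle; friction about 2.5 N, it stays where it is left.
- catch_left_end (a point): middle of the outer end face (the one away from the handle) of the left red catch, at the case's +y side: the face to push. The catch is a ribbed block 30 long (case y), standing 14 out from the front face, 24 high, its middle 36 above the bench; this point lies 7 mm out from the front face. Free space lies beyond it on the outer side.
- catch_right (a joint): travel of the right red catch (m): 0 free, 0.015 fully fastened. It grows as the catch slides inward along the case's +y, towards the handle; otherwise as the left one.
- catch_right_end (a point): middle of the outer end face (the one away from the handle) of the right red catch, at the case's -y side: the face to push. Otherwise as the left one.
- meter: grey and black handheld multimeter, 86 x 184 x 38, lying loose in its pocket in the foam of the case; origin at the centre of its underside, 18 above the underside of the case; long side along the case's y.
- module: yellow teaching box with coloured sockets, 85 x 115 x 50 high, standing beside the case; origin at the centre of its underside. Not to be moved.
- terminals: black terminal block with coloured binding posts, 60 x 130 x 46 high, beside the case; origin at the centre of its underside. Not to be moved.
- calculator: green pocket calculator, 82 x 165 x 19, at the front left; origin at the centre of its underside. Not to be moved.
- pen_green: green-capped pen, 150 long (its x), 11 thick, lying on the papers just in front of the case; origin under its middle. Not to be moved.
- pen_blue: blue-capped pen, 150 long (its x), 11 thick, at the front right; origin under its middle. Not to be moved.
- screwdriver: red-handled screwdriver, 170 long (its x), lying behind the case; origin under its middle. Not to be moved.
- contact_spray: spray can 52 across, 150 high, standing behind the case at the left; origin at the centre of its underside. Not to be moved.

How it is judged:
On the way, in this order (a step that is already met when the one before it is completed fails the run):
1. the lid is pushed fully shut (value of joint lid below 0.03 rad), for 0.2 s.
2. both catches are pushed home (value of joint each of catch_left, catch_right above 0.0125 m), for 0.2 s.
At the end, for the whole second after the job is handed in: the lid is shut to within 0.03 rad, both catches have gone at least 12.5 of their 15 mm, and the case stands flat and still within 30 mm of where it was, with the meter in its foam (all of step 2 and value of joint lid below 0.03 rad and distance of case from where it was at the start of the episode below 0.03 m and angle between case's own z axis and vertical below 0.05 rad and linear speed of case below 0.01 m/s and z of meter in the frame of case below 0.03 m); the robot touches nothing.
It fails at once if the lid is slammed: it closes its last 0.15 rad faster than 2.5 rad/s (value of joint lid below 0.15 rad and velocity of joint lid below -2.5 rad/s).
It fails at once if a catch is pushed across (over 10 mm) while the lid is still open (value of joint lid above 0.1 rad and value of joint any of catch_left, catch_right above 0.01 m).
It fails at once if the lid is lifted farther open (value of joint lid above 1.4 rad).
It fails at once if the case is lifted, tipped or shoved more than 30 mm, or the meter is lifted from its foam (height (world z) of case above 0.012 m or angle between case's own z axis and vertical above 0.1 rad or distance of case from where it was at the start of the episode above 0.03 m or z of meter in the frame of case above 0.03 m).
It fails at once if a bystander is moved more than 30 mm (distance of any of module, terminals, calculator, pen_green, pen_blue, screwdriver, contact_spray from where it was at the start of the episode above 0.03 m).
It also fails if it takes over 59 s, if anything falls off the work surface, if the arm or the gripper's body presses on something with over 40 N, if the wrist force passes 120 N, or if a joint passes its speed limit or range.

### The arm

A 7-joint arm with a two-finger parallel gripper is mounted at the origin on the work surface. World frame = base frame: x ahead of the robot, y to its left, z up, the work surface at z = 0. Lengths are in m, angles in rad, forces in N, time in s.
With the tool pointing down it reaches from about 0.425 to 0.925 m from the base axis. Payload 6.8 kg.
Tool frame: the origin (TCP) lies at the very end of the fingers, on their centre line; the grasp point (between the pads) lies 19 mm behind it; z points along the fingers, y is the direction in which the jaws open and shut (so a half turn about z gives the same grasp; the last joint's range is limited). The gripper opens to 85 mm and grips with 20 to 120 N. Pads are 22 mm wide; open, the fingers measure 114 mm over their backs; the gripper's body (76 mm by 85 mm) begins 54 mm behind the grasp point. The pads swing forward as they close: fully open they stand 13 mm farther back than shut.
Start: joints at [1.085, 0.477, 0.022, 1.555, -0.011, 1.109, -0.083], TCP at [0.249, -0.627, 0.231] pointing down, gripper open.
Joint ranges: [-2.96, 2.96], [-0.34, 2.1], [-1.41, 1.46], [0.24, 2.44], [-1.37, 4.51], [0.17, 1.92], [-2.96, 2.96]. Speed limits (rad/s): [2.39, 2.39, 3.14, 3.14, 3.14, 3.14, 3.14].

### API

Orientations are given as a rotation vector (axis times angle).
In Python, from cell import manip gives the robot as it stands. The module is installed in compiled form; this text tells all that it offers.
- The arm moves only by the shell command python3 -m pendant 'ROWS'. ROWS is a JSON object of lists of equal length, an entry for each row: "grip": the closure, from 0 (fully open) to 1 (shut); "offset": the shift along the tool's x, y, z in m, a list of three; "turn": the turn about the tool's z in degrees. In form: {"grip": [grip, ...], "offset": [[tx, ty, tz], ...], "turn": [turn, ...]}. A call has 1 to 12 rows; each row shifts and turns the commanded pose from where the row before left it, along the tool's axes as they then stand; what a row does not reach is not made up. A row lasts 1/10 s, in which the tool goes at most 50 mm and 8.59 degrees, less where a joint would pass 70% of its speed; a pose out of reach is approached as far as the arm can. A call is refused whole if a number of a shift passes 0.05 or a number of a turn 8.59, either way. A call with a gripper value outside its range is refused whole. The fingers move at their own pace and stop on an object; the grip force is fixed at half the most. Time passes only in rows, so rows that do not move let the fingers close. It gives the time, the measured TCP pose, the force and the opening at its end, in the units of the state.
- manip.state(): the state, without advancing time (a new reading comes with each control period).
- manip.read_camera(name): name is "scene" or "top"; returns the picture (400x640x3 uint8, red, green, blue); there is no depth.
- manip.camera_info(name): a dict with "K" (3x3 intrinsics, pixels), "extrinsics" (4x4, takes a point from camera to world coordinates). Camera axes: x right, y up, looking along -z (the intrinsics and any distortion apply to the point x, -y, -z); pixel columns grow to the right and rows downward; lengths in m; the calibration is good to about 2 mm. A picture is of the moment at which its call begins. camera_info takes no time and is no camera call.
- manip.job_done(): hands the job in, once; it reports no verdict.
The state is a dict: "t": time; "q": joint angles; "joint_velocities": joint speeds; "effort": joint torques, N m; "eef_pos": TCP position; "tool_rot": TCP orientation; "force": force on the tool from outside, world axes, zero at the start; "ft_torque": the same for the moment, N m; "opening": finger opening in m.
Only numpy, scipy, OpenCV 4.12 (cv2) and the standard library are available. Lean on these libraries where they do the work, as an engineer would, in place of code of your own. Each camera call takes 0.05 s, during which the arm holds its last target.

## Working session

There is one attempt and no reset: what is moved stays moved. The work goes in short steps, Python scripts to look and compute and a shell command to move; the robot and the scene stay as the last step left them, time stands still between calls to the robot, and variables do not carry over. Pictures are saved under pics/ and viewed, and the job is handed in when it is done.

```bash
mkdir -p pics; python3 - <<'E'
from cell import manip
import cv2,numpy as np
np.set_printoptions(precision=4,suppress=True)
for n in("scene","top"):
    im=manip.read_camera(n); cv2.imwrite(f"pics/{n}0.png",im[:,:,::-1]); i=manip.camera_info(n); print(n,i)
print(manip.state())
E
```

```text
scene {'K': array([[444.1371,   0.    , 322.9284],
       [  0.    , 444.1371, 196.3005],
       [  0.    ,   0.    ,   1.    ]]), 'extrinsics': array([[ 0.8822, -0.3689,  0.2926,  0.8935],
       [ 0.4708,  0.6854, -0.5554, -0.6471],
       [ 0.0043,  0.6278,  0.7784,  0.9574],
       [ 0.    ,  0.    ,  0.    ,  1.    ]])}
top {'K': array([[453.9333,   0.    , 323.1968],
       [  0.    , 453.9333, 198.9039],
       [  0.    ,   0.    ,   1.    ]]), 'extrinsics': array([[-0.0106,  0.9892, -0.146 ,  0.3581],
       [-0.9999, -0.0114, -0.0041,  0.0004],
       [-0.0057,  0.146 ,  0.9893,  1.4942],
       [ 0.    ,  0.    ,  0.    ,  1.    ]])}
{'t': 0.1, 'q': array([ 1.0849,  0.4777,  0.0224,  1.5563, -0.0115,  1.1093, -0.0831]), 'joint_velocities': array([ 0.0011, -0.0027, -0.0001, -0.003 , -0.0002, -0.0005,  0.001 ]), 'effort': array([  0.0052, -59.7757,   1.6136, -28.1955,   0.0127,   0.005 ,
         0.    ]), 'eef_pos': array([ 0.2488, -0.6269,  0.2305]), 'tool_rot': array([-3.0842, -0.5896,  0.0007]), 'force': array([-0.1119,  0.0385,  0.3613]), 'ft_torque': array([0.0065, 0.043 , 0.0315]), 'opening': 0.08576556391536223}
```

View pics/scene0.png

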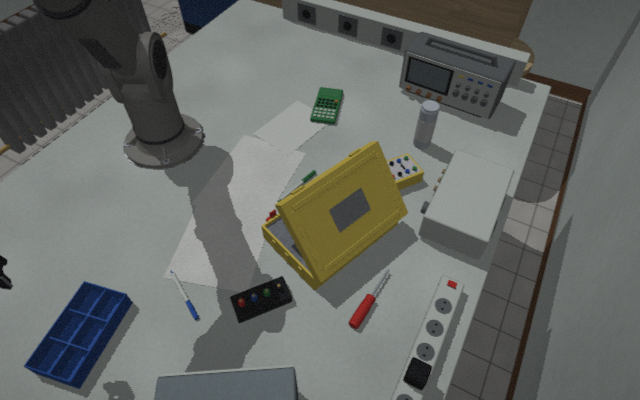

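View pics/top0.png

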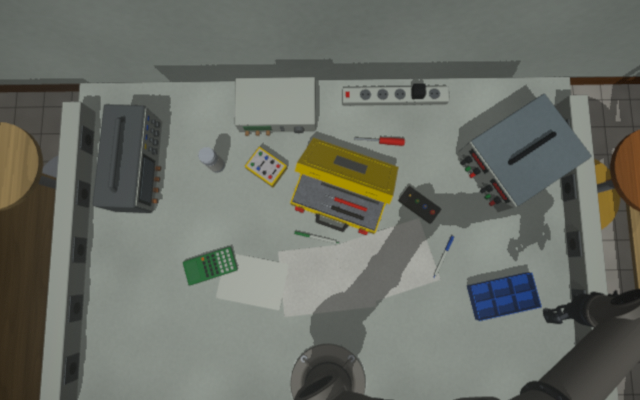

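The scene view shows the open case at about (340,210) and the robot base at (165,140). In the top view the case spans about (290–398, 135–235), with the red catches at about (300,209) and (372,231).

```bash
python3 - <<'E'
import cv2
a=cv2.imread("pics/top0.png")[125:250,270:420]; cv2.imwrite("pics/top0c.png",cv2.resize(a,None,fx=5,fy=4.8,interpolation=cv2.INTER_CUBIC)[:600])
a=cv2.imread("pics/scene0.png")[130:300,230:430]; cv2.imwrite("pics/scene0c.png",cv2.resize(a,None,fx=3.5,fy=3.5,interpolation=cv2.INTER_CUBIC))
E
```

```text
(no output)
```

View pics/top0c.png

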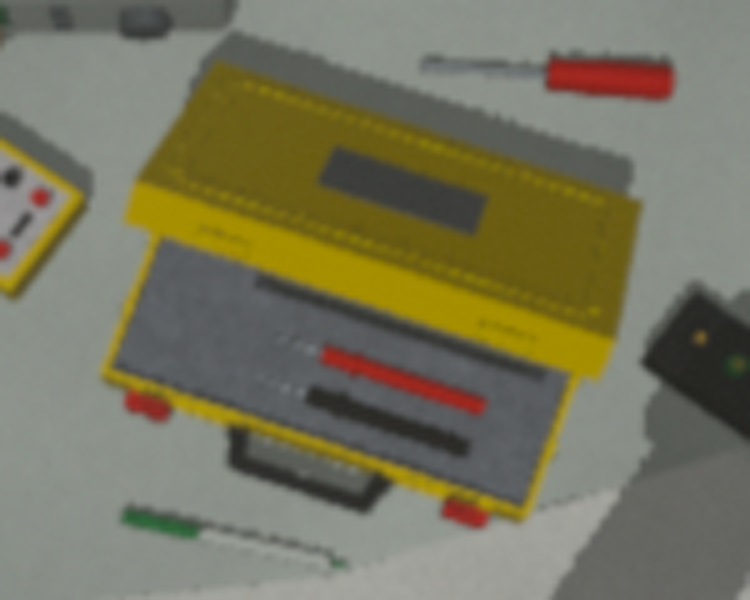

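View pics/scene0c.png

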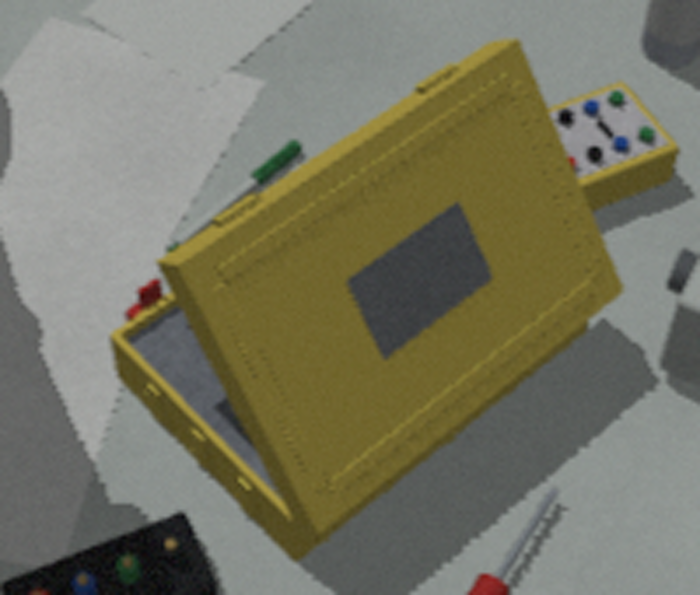

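```bash
cat > h.py <<'E'
import numpy as np,cv2
from cell import manip
from scipy.optimize import least_squares
from scipy.spatial.transform import Rotation as R
np.set_printoptions(precision=4,suppress=True)
CI={n:manip.camera_info(n) for n in("scene","top")}
def proj(n,P):
    i=CI[n];E=i["extrinsics"];K=i["K"];p=(np.atleast_2d(P)-E[:3,3])@E[:3,:3]
    return np.c_[K[0,0]*p[:,0]/-p[:,2]+K[0,2],K[1,1]*p[:,1]/p[:,2]+K[1,2]]
def case2w(c,P): # c=x,y,yaw
    a=c[2];return np.array([c[0],c[1],0])+np.atleast_2d(P)@np.array([[np.cos(a),np.sin(a),0],[-np.sin(a),np.cos(a),0],[0,0,1]])
def lid2case(th,P):
    # opens: front(-x) goes up
    P=np.atleast_2d(P);c,s=np.cos(th),np.sin(th)
    return np.c_[P[:,0]*c+P[:,2]*s+.1,P[:,1],-P[:,0]*s+P[:,2]*c+.055]
def ray(n,uv,z):
    i=CI[n];E=i["extrinsics"];K=i["K"];d=E[:3,:3]@np.array([(uv[0]-K[0,2])/K[0,0],-(uv[1]-K[1,2])/K[1,1],-1]);o=E[:3,3]
    return o+d*(z-o[2])/d[2]
E
python3 - <<'E'
from h import *
t=lambda u,v:(270+(u+.5)/5-.5,125+(v+.5)/4.8-.5)
s=lambda u,v:(230+(u+.5)/3.5-.5,130+(v+.5)/3.5-.5)
B=[("top",t(104,375),(-.1,.145,.055)),("top",t(524,520),(-.1,-.145,.055)),("scene",s(113,335),(-.1,-.145,.055))]
L=[("top",t(147,183),(-.2,.145,.03)),("top",t(617,337),(-.2,-.145,.03)),("top",t(127,222),(-.2,.145,0)),("top",t(600,378),(-.2,-.145,0)),
("top",t(215,65),(0,.145,.03)),("top",t(640,203),(0,-.145,.03)),("scene",s(518,42),(-.2,.145,.03)),("scene",s(162,262),(-.2,-.145,.03)),("scene",s(620,290),(0,.145,.03)),("scene",s(320,540),(0,-.145,.03))]
f=lambda p:np.concatenate([proj(n,case2w(p,P))[0]-uv for n,uv,P in B]+[proj(n,case2w(p,lid2case(p[3],P)))[0]-uv for n,uv,P in L])
r=least_squares(f,[.7,0,-.3,.9],loss='soft_l1');print(r.x);print(r.fun.reshape(-1,2))
c=r.x
print("lid edge",case2w(c,lid2case(c[3],(-.2,0,.03))))
for y in(.145,-.145):print(case2w(c,(-.1,y,.085)))
# catches in picture
for n in("top",):
  for k,l in(("L",1),("R",-1)):
    for y in(.08,.09,.1,.11,.12): print(k,y,proj(n,case2w(c,(-.114,l*y,.048))))
print("pen",ray("top",t(125,520),.008),ray("top",t(345,565),.008))
print("term",[ray("top",t(*p),.04)for p in((695,290),(645,360))])
E
```

```text
[ 0.6043 -0.0567 -0.3505  0.8948]
[[-0.7262 -0.2303]
 [ 1.2108 -0.2844]
 [-1.8987 -0.0402]
 [-2.3184 -0.8973]
 [ 0.4304  0.4393]
 [-0.6739 -0.0682]
 [ 0.2956  0.5626]
 [ 0.376  -1.0854]
 [ 0.8675 -0.6323]
 [-0.7188 -1.0824]
 [ 3.708   1.1507]
 [ 0.3485 -0.0575]
 [-1.2045 -1.6423]]
lid edge [[ 0.6027 -0.0561  0.2298]]
[[0.5602 0.1139 0.085 ]]
[[ 0.4606 -0.1585  0.085 ]]
L 0.08 [[307.3808 213.5585]]
L 0.09 [[304.4469 212.5273]]
L 0.1 [[301.5152 211.4968]]
L 0.11 [[298.5857 210.467 ]]
L 0.12 [[295.6584 209.4381]]
R 0.08 [[354.6203 230.1632]]
R 0.09 [[357.5916 231.2076]]
R 0.1 [[360.565  232.2527]]
R 0.11 [[363.5406 233.2987]]
R 0.12 [[366.5185 234.3454]]
pen [0.4659 0.1014 0.008 ] [ 0.4338 -0.0422  0.008 ]
term [array([ 0.6152, -0.2716,  0.04  ]), array([ 0.5677, -0.2374,  0.04  ])]
```

```bash
python3 -m pendant '{"grip":[1,1,1,1,1,1],"offset":[[0,0,-0.02],[0,0,-0.02],[0,0,-0.02],[0,0,-0.02],[0,0,-0.01],[0,0,0]],"turn":[8.36,8.36,8.36,8.36,8.36,0]}'
cat >> h.py <<'E'
C0=np.array([.6043,-.0567,-.3505])
def w2case(c,P):
    a=c[2];return (np.asarray(P)-[c[0],c[1],0])@np.array([[np.cos(a),-np.sin(a),0],[np.sin(a),np.cos(a),0],[0,0,1]])
def st(c=C0):
    s=manip.state();r=R.from_rotvec(s["tool_rot"]).as_matrix()
    print("t",s["t"],"tcp",s["eef_pos"],"case",w2case(c,s["eef_pos"]),"head",np.degrees(np.arctan2(r[1,0],r[0,0])),"tz",r[:,2],"F",s["force"],"Fcase",w2case([0,0,c[2]],s["force"]),"open",s["opening"],"q",s["q"]);return s
E
python3 -c "from h import *;st()"
```

```text
t: 0.7
eef_pos: [0.2493, -0.628, 0.3228]
tool_rot: [3.091, -0.551, 0.002]
force: [0.7, 0.1, -0.3]
opening: 0.0004
t 0.7 tcp [ 0.2493 -0.628   0.3228] case [-0.1372 -0.6584  0.3228] head -20.225614563723585 tz [ 0.0009 -0.0024 -1.    ] F [ 0.683   0.0594 -0.3369] Fcase [ 0.6211  0.2903 -0.3369] open 0.0004088241696357667 q [ 0.9728  0.4166  0.1835  1.4512 -0.077   1.2783 -0.7609]
```

```bash
python3 -m pendant '{"grip":[1,1,1,1,1,1,1,1,1,1,1,1],"offset":[[0.012,-0.03,0],[0.012,-0.045,0],[0.012,-0.045,0],[0.012,-0.045,0],[0.012,-0.045,0],[0.012,-0.045,0],[0.012,-0.045,0],[0.012,-0.045,0],[0.012,-0.045,0],[0.012,-0.045,0],[0.012,-0.045,0],[0.012,-0.045,0]],"turn":[0,0,0,0,0,0,0,0,0,0,0,0]}'
python3 -c "from h import *;st()"
```

```text
t: 1.9
eef_pos: [0.5653, -0.1824, 0.3201]
tool_rot: [3.094, -0.543, -0.003]
force: [0.6, -0.8, -1.0]
opening: 0.0003
t 1.9 tcp [ 0.5653 -0.1824  0.3201] case [ 0.0065 -0.1314  0.3201] head -19.895672525683434 tz [-0.0016  0.0003 -1.    ] F [ 0.5592 -0.847  -1.0447] Fcase [ 0.8161 -0.6034 -1.0447] open 0.0003384747184613573 q [ 0.2742  0.2781 -0.0843  1.6395  0.0246  1.2266 -1.7333]
```

```bash
python3 -m pendant '{"grip":[1,1,1,1,1,1],"offset":[[0.01,-0.045,0],[0.01,-0.045,0],[0.01,-0.04,-0.0],[0,0,0.02],[0,0,0.02],[0,0,0]],"turn":[0,0,0,0,0,0]}'
python3 - <<'E'
from h import *
st()
cv2.imwrite("pics/s1.png",cv2.resize(manip.read_camera("scene")[100:300,220:440,::-1],None,fx=3,fy=3,interpolation=cv2.INTER_CUBIC))
E
```

```text
t: 2.5
eef_pos: [0.6358, -0.0721, 0.277]
tool_rot: [3.093, -0.543, -0.012]
force: [-0.1, -0.4, -0.7]
opening: 0.0003
t 2.5 tcp [ 0.6358 -0.0721  0.277 ] case [ 0.0348 -0.0036  0.277 ] head -19.901834635472568 tz [-0.0075  0.0003 -1.    ] F [-0.075  -0.4479 -0.7011] Fcase [ 0.0834 -0.4464 -0.7011] open 0.0002942327670092809 q [ 0.1133  0.3919 -0.1325  1.5784  0.0542  1.1824 -1.9483]
```

View pics/s1.png

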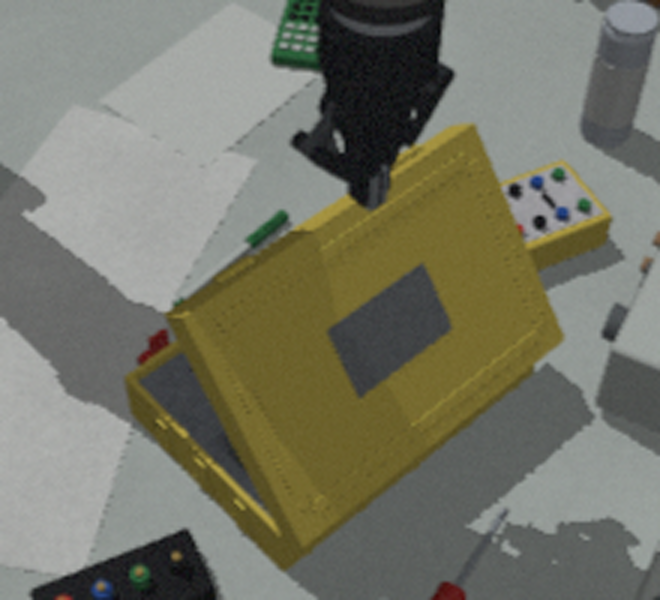

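```bash
python3 -m pendant '{"grip":[1,1,1,1,1],"offset":[[0,0,0.02],[0,0,0.02],[0,0,0.012],[-0.003,0,0.01],[0,0,0]],"turn":[0,0,0,0,0]}'
python3 -c "from h import *;st()"
```

```text
t: 3.05
eef_pos: [0.6343, -0.0714, 0.2184]
tool_rot: [3.093, -0.549, -0.003]
force: [-0.4, 0.7, 0.0]
opening: 0.0001
t 3.05 tcp [ 0.6343 -0.0714  0.2184] case [ 0.0332 -0.0035  0.2184] head -20.124813947089066 tz [-0.002   0.0002 -1.    ] F [-0.402   0.6841  0.0029] Fcase [-0.6125  0.5045  0.0029] open 8.602189984470394e-05 q [ 0.1129  0.4342 -0.1331  1.6527  0.0638  1.0609 -1.9613]
```

```bash
python3 -m pendant '{"grip":[1,1,1,1,1,1],"offset":[[-0.005,0,0.006],[-0.006,0,0.006],[-0.007,0,0.006],[-0.007,0,0.006],[-0.007,0,0.007],[0,0,0]],"turn":[0,0,0,0,0,0]}'
python3 - <<'E'
from h import *
st()
cv2.imwrite("pics/s2.png",cv2.resize(manip.read_camera("scene")[100:300,220:440,::-1],None,fx=3,fy=3,interpolation=cv2.INTER_CUBIC))
E
```

```text
t: 3.65
eef_pos: [0.6034, -0.0598, 0.1871]
tool_rot: [3.093, -0.548, -0.004]
force: [0.3, 0.2, 1.0]
opening: -0.0003
t 3.65 tcp [ 0.6034 -0.0598  0.1871] case [ 0.0002 -0.0032  0.1871] head -20.10779707570824 tz [-0.0025  0.0003 -1.    ] F [0.2533 0.1801 1.0225] Fcase [0.176  0.2561 1.0225] open -0.0002545272914365999 q [ 0.1038  0.4154 -0.1406  1.7603  0.0681  0.9731 -1.9852]
```

View pics/s2.png

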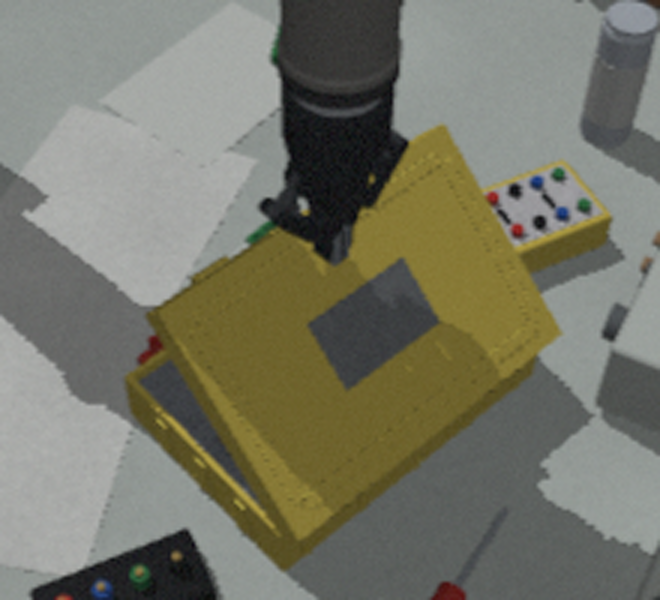

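The fingertip at about (335,258) has begun turning the lid, and the case base hasn't moved. I'll continue along the arc.

```bash
python3 -m pendant '{"grip":[1,1,1,1,1,1,1,1,1],"offset":[[-0.007,0,0.006],[-0.007,0,0.006],[-0.007,0,0.006],[-0.006,0,0.006],[-0.006,0,0.007],[-0.005,0,0.007],[-0.005,0,0.007],[-0.004,0,0.007],[0,0,0]],"turn":[0,0,0,0,0,0,0,0,0]}'
python3 -c "from h import *;st()"
```

```text
t: 4.6
eef_pos: [0.5595, -0.0439, 0.135]
tool_rot: [3.093, -0.549, -0.005]
force: [-0.7, 0.6, 0.3]
opening: -0.0
t 4.6 tcp [ 0.5595 -0.0439  0.135 ] case [-0.0465 -0.0033  0.135 ] head -20.12901936658996 tz [-0.0029  0.0001 -1.    ] F [-0.6949  0.5709  0.2997] Fcase [-0.8487  0.2975  0.2997] open -2.7463991896733007e-05 q [ 0.0855  0.4109 -0.1486  1.9093  0.0798  0.8299 -2.0271]
```

```bash
python3 -m pendant '{"grip":[1,1,1,1,1,1,1,1],"offset":[[-0.003,0,0.007],[-0.003,0,0.007],[-0.003,0,0.007],[-0.002,0,0.007],[-0.002,0,0.007],[-0.001,0,0.006],[0,0,0.004],[0,0,0]],"turn":[0,0,0,0,0,0,0,0]}'
python3 - <<'E'
from h import *
st()
cv2.imwrite("pics/s3.png",cv2.resize(manip.read_camera("scene")[100:300,220:440,::-1],None,fx=3,fy=3,interpolation=cv2.INTER_CUBIC))
E
```

```text
t: 5.4
eef_pos: [0.5475, -0.0395, 0.0906]
tool_rot: [3.093, -0.55, -0.002]
force: [-0.5, 0.1, 0.3]
opening: 0.0001
t 5.4 tcp [ 0.5475 -0.0395  0.0906] case [-0.0592 -0.0034  0.0906] head -20.153564126812416 tz [-0.0011 -0.0002 -1.    ] F [-0.5012  0.0676  0.2997] Fcase [-0.4939 -0.1086  0.2997] open 0.00013447869906027724 q [ 0.0737  0.4559 -0.1448  1.9681  0.096   0.7252 -2.0511]
```

View pics/s3.png

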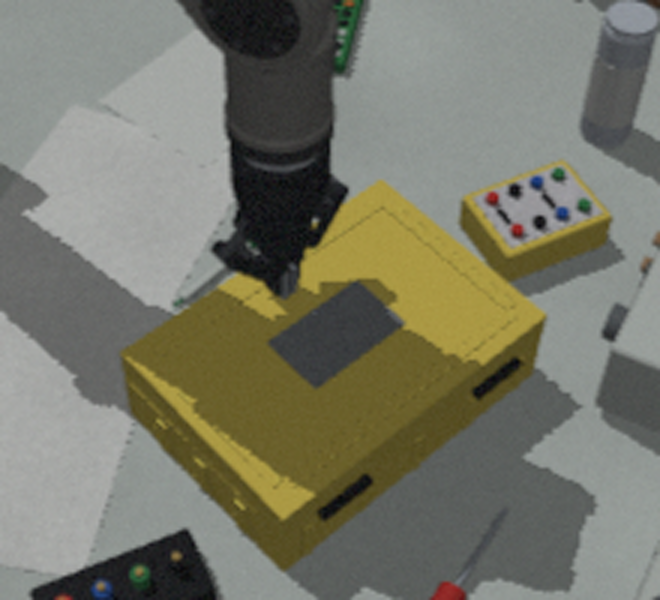

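The lid is nearly flat, with the fingertip at about (285,290). I'll press on in small steps until the force rises.

```bash
for i in 1; do python3 -m pendant '{"grip":[1,1,1,1],"offset":[[0,0,0.002],[0,0,0.002],[0,0,0.001],[0,0,0]],"turn":[0,0,0,0]}'; done
python3 -c "from h import *;st()"
```

```text
t: 5.85
eef_pos: [0.5479, -0.0394, 0.0862]
tool_rot: [3.093, -0.55, 0.0]
force: [-0.2, -0.2, 0.4]
opening: 0.0001
t 5.85 tcp [ 0.5479 -0.0394  0.0862] case [-0.0589 -0.0031  0.0862] head -20.155134943701654 tz [ 0.0001 -0.     -1.    ] F [-0.2036 -0.2422  0.4211] Fcase [-0.1081 -0.2974  0.4211] open 7.267861434787829e-05 q [ 0.0728  0.4624 -0.144   1.9704  0.0979  0.7152 -2.0528]
```

```bash
python3 -m pendant '{"grip":[1,1,1,1],"offset":[[0,0,0.002],[0,0,0.002],[0,0,0],[0,0,0]],"turn":[0,0,0,0]}'
python3 -c "from h import *;st()"
```

```text
t: 6.25
eef_pos: [0.5482, -0.0394, 0.0849]
tool_rot: [3.093, -0.55, 0.001]
force: [-9.3, 0.8, 25.9]
opening: -0.0003
t 6.25 tcp [ 0.5482 -0.0394  0.0849] case [-0.0586 -0.003   0.0849] head -20.169724082605274 tz [ 0.0008 -0.0004 -1.    ] F [-9.291   0.7642 25.8893] Fcase [-8.9885 -2.4725 25.8893] open -0.00033095581099735496 q [ 0.0721  0.4645 -0.1435  1.9711  0.0989  0.7118 -2.0541]
```

```bash
python3 -m pendant '{"grip":[1,1,1,1,1,1,1,1,1],"offset":[[0,0,-0.02],[0,0,-0.03],[0,0,-0.03],[-0.012,-0.035,0],[-0.012,-0.045,0],[-0.012,-0.045,0],[-0.012,-0.045,0],[-0.01,-0.01,0],[0,0,0]],"turn":[0,0,0,0,0,0,0,0,0]}'
python3 - <<'E'
from h import *
st()
for n in("scene","top"):
    im=manip.read_camera(n)[:,:,::-1]; cv2.imwrite(f"pics/{n}4.png",im)
im=cv2.imread("pics/top4.png")
cv2.imwrite("pics/t4c.png",cv2.resize(im[130:250,270:420],None,fx=5,fy=5,interpolation=cv2.INTER_CUBIC))
im=cv2.imread("pics/scene4.png")
cv2.imwrite("pics/s4c.png",cv2.resize(im[100:300,220:440],None,fx=3,fy=3,interpolation=cv2.INTER_CUBIC))
E
```

```text
t: 7.15
eef_pos: [0.5544, 0.1528, 0.1621]
tool_rot: [-3.094, 0.541, 0.001]
force: [-0.1, -0.0, 0.2]
opening: -0.0003
t 7.15 tcp [0.5544 0.1528 0.1621] case [-0.1188  0.1797  0.1621] head -19.844643688346412 tz [-0.0006  0.0011 -1.    ] F [-0.1422 -0.0057  0.2009] Fcase [-0.1316 -0.0542  0.2009] open -0.0002888557392818547 q [-0.208   0.4001 -0.2136  1.8541  0.1041  0.8983 -2.3873]
```

View pics/t4c.png

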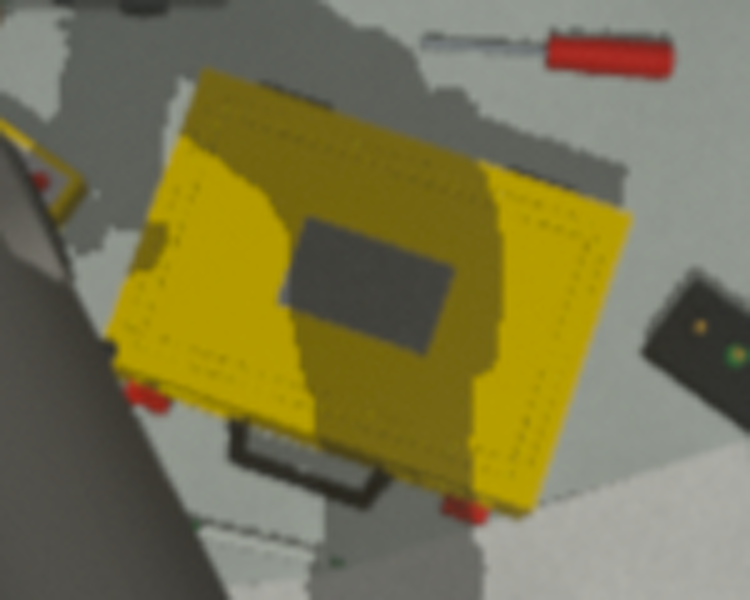

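View pics/s4c.png

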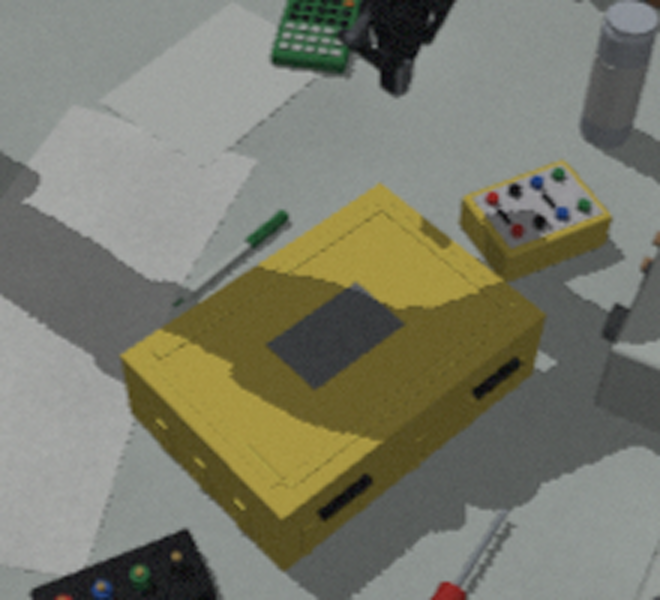

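Lid is shut. The lid-top corners are at (203,70), (632,215), (530,512) and (118,365) in the top crop; the red catches are at about (147,398) and (466,510). I'll refine the pose from these.

```bash
python3 - <<'E'
from h import *
t=lambda u,v:(270+(u+.5)/5-.5,130+(v+.5)/5-.5)
s=lambda u,v:(220+(u+.5)/3-.5,100+(v+.5)/3-.5)
B=[("top",t(203,70),(.1,.145,.085)),("top",t(632,215),(.1,-.145,.085)),("top",t(532,510),(-.1,-.145,.085)),("top",t(115,360),(-.1,.145,.085)),
("scene",s(380,185),(-.1,.145,.085)),("scene",s(545,318),(.1,.145,.085)),("scene",s(285,517),(.1,-.145,.085)),("scene",s(122,355),(-.1,-.145,.085)),("scene",s(288,569),(.1,-.145,.0))]
f=lambda p:np.concatenate([proj(n,case2w(p,P))[0]-uv for n,uv,P in B])
r=least_squares(f,[.6,-.05,-.35],loss='soft_l1');print(r.x);print(r.fun.reshape(-1,2))
c=r.x
for uv in [(125,398),(170,412),(442,515),(486,523),(489,510)]: print(uv,w2case(c,ray("top",t(*uv),.048)))
st(c)
im=cv2.imread("pics/top4.png")
cv2.imwrite("pics/t4d.png",cv2.resize(im[195:240,285:385],None,fx=8,fy=8,interpolation=cv2.INTER_CUBIC))
E
```

```text
[ 0.6059 -0.0548 -0.3478]
[[-0.4893 -1.2329]
 [ 0.0802 -0.9096]
 [ 0.1643 -0.2504]
 [-4.236  -0.7846]
 [-0.3751 -1.1847]
 [ 0.2311 -1.977 ]
 [-0.5666  0.4631]
 [-0.6221  0.042 ]
 [-1.1664  0.8908]]
(125, 398) [-0.115   0.1215  0.048 ]
(170, 412) [-0.1139  0.0911  0.048 ]
(442, 515) [-0.1189 -0.0947  0.048 ]
(486, 523) [-0.1145 -0.1227  0.048 ]
(489, 510) [-0.106  -0.1219  0.048 ]
t 7.25 tcp [0.5554 0.1481 0.162 ] case [-0.1166  0.1736  0.162 ] head -20.19124429123235 tz [-0.0003 -0.0013 -1.    ] F [ 0.0083 -1.3177  0.8729] Fcase [ 0.457  -1.2359  0.8729] open 0.00010821499023179986 q [-0.2042  0.3997 -0.2095  1.8548  0.1049  0.8985 -2.3864]
```

View pics/t4d.png

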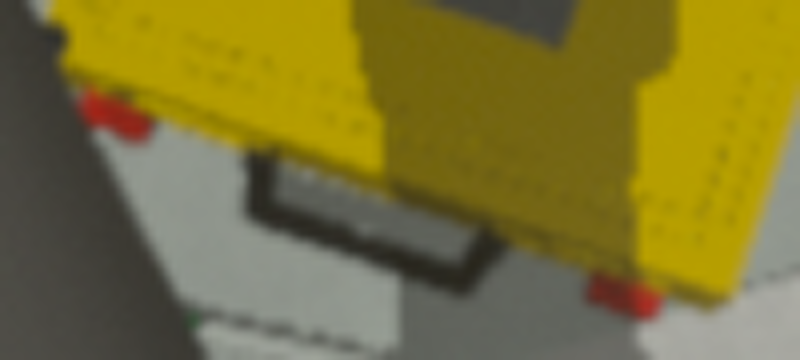

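```bash
python3 -m pendant '{"grip":[1,1,1,1,1,1],"offset":[[0,0.005,0.03],[0,0,0.03],[0,0,0.03],[0,0,0.02],[0,0,0.018],[0,0,0]],"turn":[0,0,0,0,0,0]}'
sed -i 's/^C0=.*/C0=np.array([.6059,-.0548,-.3478])/' h.py
python3 - <<'E'
from h import *
st()
cv2.imwrite("pics/s5.png",cv2.resize(manip.read_camera("scene")[100:300,220:440,::-1],None,fx=3,fy=3,interpolation=cv2.INTER_CUBIC))
E
```

```text
t: 7.85
eef_pos: [0.5524, 0.1414, 0.032]
tool_rot: [3.089, -0.554, -0.006]
force: [-0.3, -0.5, -0.2]
opening: 0.0
t 7.85 tcp [0.5524 0.1414 0.032 ] case [-0.1172  0.1662  0.032 ] head -20.34643266951727 tz [-0.0042 -0.0029 -1.    ] F [-0.3063 -0.5166 -0.155 ] Fcase [-0.1119 -0.5901 -0.155 ] open 4.2064528933731906e-05 q [-0.2231  0.5772 -0.1778  1.938   0.1631  0.645  -2.4297]
```

View pics/s5.png

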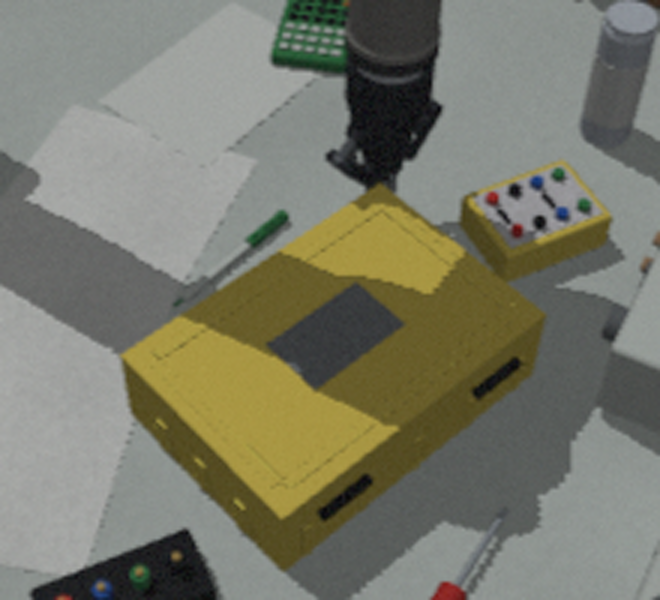

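```bash
python3 -m pendant '{"grip":[1,1,1,1,1,1,1],"offset":[[0,0.008,0],[0,0.008,0],[0,0.006,0],[0,0.005,0],[0,0.005,0],[0,0.005,0],[0,0,0]],"turn":[0,0,0,0,0,0,0]}'
python3 -c "from h import *;st()"
```

```text
t: 8.6
eef_pos: [0.5412, 0.11, 0.0346]
tool_rot: [-3.093, 0.55, -0.001]
force: [0.7, 1.4, 0.9]
opening: 0.0001
t 8.6 tcp [0.5412 0.11   0.0346] case [-0.117   0.1328  0.0346] head -20.169500765106775 tz [ 0.0007  0.0003 -1.    ] F [0.6902 1.3979 0.9271] Fcase [0.1724 1.5494 0.9271] open 5.5302748156931e-05 q [-0.1702  0.5503 -0.1821  1.9841  0.1635  0.6202 -2.3821]
```

```bash
python3 -m pendant '{"grip":[1,1,1,1,1],"offset":[[0,0.004,0],[0,0.004,0],[0,0.003,0],[0,0,0],[0,0,0]],"turn":[0,0,0,0,0]}'
python3 -c "from h import *;st()"
```

```text
t: 9.1
eef_pos: [0.5377, 0.1009, 0.0345]
tool_rot: [-3.092, 0.548, -0.002]
force: [1.7, 3.9, 0.9]
opening: 0.0003
t 9.1 tcp [0.5377 0.1009 0.0345] case [-0.1171  0.1231  0.0345] head -20.109855000365496 tz [ 0.0014  0.0014 -1.    ] F [1.7343 3.9019 0.948 ] Fcase [0.3006 4.2594 0.948 ] open 0.0003473983562161725 q [-0.154   0.5442 -0.1835  1.9968  0.1634  0.6126 -2.3671]
```

```bash
python3 -m pendant '{"grip":[1,1,1],"offset":[[0,0.002,0],[0,0.001,0],[0,0,0]],"turn":[0,0,0]}'
python3 -c "from h import *;st()"; python3 -m pendant '{"grip":[1,1,1],"offset":[[0,0.002,0],[0,0,0],[0,0,0]],"turn":[0,0,0]}'
python3 -c "from h import *;st()"
```

```text
t: 9.4
eef_pos: [0.5371, 0.0999, 0.0347]
tool_rot: [-3.09, 0.546, -0.003]
force: [3.6, 9.5, -1.2]
opening: 0.0002
t 9.4 tcp [0.5371 0.0999 0.0347] case [-0.1174  0.122   0.0347] head -20.034506062292255 tz [ 0.0025  0.0036 -1.    ] F [ 3.5695  9.4961 -1.2118] Fcase [ 0.1192 10.1441 -1.2118] open 0.00015040434665220255 q [-0.15    0.5425 -0.1854  1.9997  0.1624  0.6096 -2.3629]
t: 9.7
eef_pos: [0.5361, 0.0984, 0.0346]
tool_rot: [-3.09, 0.545, -0.002]
force: [1.9, 9.4, -0.7]
opening: -0.0
t 9.7 tcp [0.5361 0.0984 0.0346] case [-0.1179  0.1203  0.0346] head -20.008591804427542 tz [ 0.0019  0.0038 -1.    ] F [ 1.9462  9.3946 -0.6651] Fcase [-1.3723  9.4954 -0.6651] open -3.9652585541912814e-05 q [-0.1472  0.5414 -0.1859  2.0023  0.1621  0.6087 -2.3601]
```

The force jumped to about 10 N at the end stop. I'll back off, go up, and cross to the right side.

```bash
python3 -m pendant '{"grip":[1,1,1,1,1,1,1],"offset":[[0,-0.012,0],[0,-0.025,0],[0,0,-0.03],[0,0,-0.04],[0,0,-0.04],[0,0.02,-0.02],[0,0.045,0]],"turn":[0,0,0,0,0,0,0]}'
python3 -m pendant '{"grip":[1,1,1,1,1,1,1],"offset":[[0,0.045,0],[0,0.045,0],[0,0.045,0],[0,0.045,0],[0,0.045,0],[0,0.035,0],[0,0,0]],"turn":[0,0,0,0,0,0,0]}'
python3 - <<'E'
from h import *
st()
im=manip.read_camera("top")[:,:,::-1]
cv2.imwrite("pics/t6.png",im)
cv2.imwrite("pics/t6d.png",cv2.resize(im[130:240,275:400],None,fx=5,fy=5,interpolation=cv2.INTER_CUBIC))
E
```

```text
t: 10.4
eef_pos: [0.5283, 0.0717, 0.1677]
tool_rot: [-3.091, 0.541, -0.009]
force: [0.8, -0.3, 0.5]
opening: -0.0002
t: 11.1
eef_pos: [0.4328, -0.1807, 0.1639]
tool_rot: [3.088, -0.564, -0.005]
force: [-0.2, -0.6, -0.3]
opening: 0.0003
t 11.1 tcp [ 0.4328 -0.1807  0.1639] case [-0.1198 -0.1773  0.1639] head -20.688816527707115 tz [-0.0034 -0.0019 -1.    ] F [-0.2211 -0.6447 -0.3297] Fcase [ 0.0119 -0.6814 -0.3297] open 0.00031952988236642166 q [ 0.3315  0.2295 -0.0811  2.0953  0.0289  0.8205 -1.6991]
```

View pics/t6d.png

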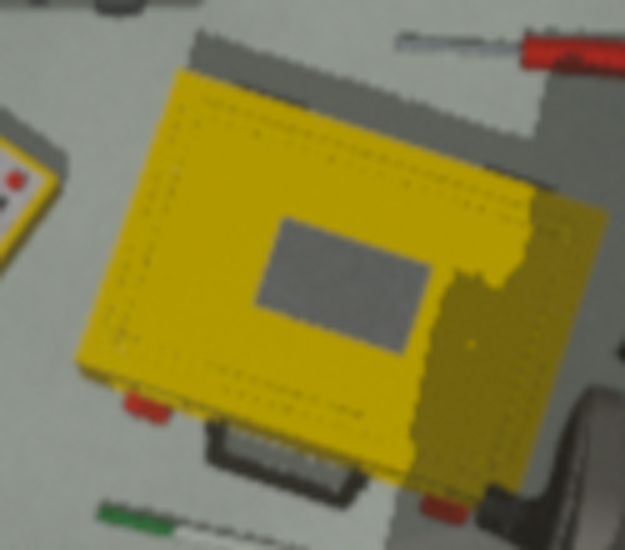

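The left catch outer end moved from u≈295 to u≈300, about 15 mm relative to the handle, so it is home. Now I'll descend beside the right catch.

```bash
python3 -m pendant '{"grip":[1,1,1,1,1,1],"offset":[[0.002,0,0.03],[0,0,0.03],[0,0,0.03],[0,0,0.02],[0,0,0.018],[0,0,0]],"turn":[0,0,0,0,0,0]}'
python3 -c "from h import *;st()"
```

```text
t: 11.75
eef_pos: [0.4366, -0.1741, 0.0342]
tool_rot: [-3.093, 0.547, 0.009]
force: [-0.3, -0.7, 1.0]
opening: -0.0004
t 11.75 tcp [ 0.4366 -0.1741  0.0342] case [-0.1185 -0.1699  0.0342] head -20.048118208650287 tz [-0.0052  0.0018 -1.    ] F [-0.3344 -0.6781  0.9958] Fcase [-0.0832 -0.7515  0.9958] open -0.00040406602325839783 q [ 0.31    0.455  -0.0759  2.1748  0.0662  0.5193 -1.7365]
```

```bash
python3 -m pendant '{"grip":[1,1,1,1,1,1,1],"offset":[[0.001,-0.008,0],[0,-0.008,0],[0,-0.006,0],[0,-0.005,0],[0,-0.005,0],[0,-0.004,0],[0,0,0]],"turn":[0,0,0,0,0,0,0]}'
python3 -c "from h import *;st()"
```

```text
t: 12.45
eef_pos: [0.4517, -0.1424, 0.0365]
tool_rot: [3.093, -0.549, 0.001]
force: [0.5, -0.6, 0.9]
opening: 0.0002
t 12.45 tcp [ 0.4517 -0.1424  0.0365] case [-0.1151 -0.1349  0.0365] head -20.13820703281196 tz [ 0.0003 -0.0003 -1.    ] F [ 0.5324 -0.6069  0.933 ] Fcase [ 0.7074 -0.3891  0.933 ] open 0.00020822403977713308 q [ 0.2355  0.4524 -0.0749  2.1703  0.0663  0.5206 -1.8116]
```

```bash
python3 -m pendant '{"grip":[1,1,1,1,1],"offset":[[0,-0.004,0],[0,-0.004,0],[0,-0.002,0],[0,0,0],[0,0,0]],"turn":[0,0,0,0,0]}'
python3 -c "from h import *;st()"
```

```text
t: 12.95
eef_pos: [0.4549, -0.1334, 0.0363]
tool_rot: [3.093, -0.55, -0.0]
force: [-1.1, -4.4, 2.0]
opening: 0.0004
t 12.95 tcp [ 0.4549 -0.1334  0.0363] case [-0.1152 -0.1254  0.0363] head -20.172555223619835 tz [-0.0001 -0.0003 -1.    ] F [-1.1394 -4.4272  1.9654] Fcase [ 0.4378 -4.5504  1.9654] open 0.00038879693540717675 q [ 0.2154  0.4533 -0.0747  2.1692  0.0663  0.5212 -1.8322]
```

```bash
python3 -m pendant '{"grip":[1,1,1],"offset":[[0,-0.002,0],[0,-0.001,0],[0,0,0]],"turn":[0,0,0]}'
python3 -c "from h import *;st()"; python3 -m pendant '{"grip":[1,1,1],"offset":[[0,-0.002,0],[0,0,0],[0,0,0]],"turn":[0,0,0]}'
python3 -c "from h import *;st()"
```

```text
t: 13.25
eef_pos: [0.455, -0.1327, 0.0363]
tool_rot: [3.09, -0.553, -0.001]
force: [-3.1, -9.8, 2.8]
opening: -0.0
t 13.25 tcp [ 0.455  -0.1327  0.0363] case [-0.1153 -0.1247  0.0363] head -20.30280200243978 tz [-0.0013 -0.0022 -1.    ] F [-3.0796 -9.7629  2.8077] Fcase [  0.4322 -10.228    2.8077] open -4.705890151409566e-05 q [ 0.2101  0.4534 -0.0719  2.169   0.068   0.5222 -1.8387]
t: 13.55
eef_pos: [0.4549, -0.1312, 0.0362]
tool_rot: [3.09, -0.554, -0.003]
force: [-4.1, -11.6, 3.9]
opening: -0.0003
t 13.55 tcp [ 0.4549 -0.1312  0.0362] case [-0.1159 -0.1232  0.0362] head -20.330706949241367 tz [-0.0027 -0.0024 -1.    ] F [ -4.1169 -11.635    3.8935] Fcase [  0.0952 -12.3416   3.8935] open -0.0003312280067827467 q [ 0.2062  0.4535 -0.0715  2.1693  0.0681  0.5231 -1.8428]
```

Again about 12 N at the end stop. I'll back off, rise and move clear to check.

```bash
python3 -m pendant '{"grip":[1,1,1,1,1,1,1,1,1,1,1],"offset":[[0,0.012,0],[0,0.025,0],[0,0,-0.03],[0,0,-0.04],[0,0,-0.04],[0,0.02,-0.04],[0,0.045,-0.02],[0,0.045,0],[0,0.045,0],[0,0.03,0],[0,0,0]],"turn":[0,0,0,0,0,0,0,0,0,0,0]}'
python3 - <<'E'
from h import *
st()
im=manip.read_camera("top")[:,:,::-1]
cv2.imwrite("pics/t7.png",im)
cv2.imwrite("pics/t7d.png",cv2.resize(im[130:250,260:420],None,fx=5,fy=5,interpolation=cv2.INTER_CUBIC))
im=manip.read_camera("scene")[:,:,::-1]
cv2.imwrite("pics/s7.png",im)
E
```

```text
t: 14.65
eef_pos: [0.378, -0.3407, 0.2063]
tool_rot: [3.09, -0.559, 0.0]
force: [0.5, 0.4, -0.2]
opening: -0.0002
t 14.65 tcp [ 0.378  -0.3407  0.2063] case [-0.1168 -0.3465  0.2063] head -20.52261279762592 tz [ 0.0001 -0.0012 -1.    ] F [ 0.516   0.4039 -0.1743] Fcase [ 0.3474  0.5556 -0.1743] open -0.00021478259782799404 q [ 0.5756  0.2316  0.0404  1.9773 -0.0103  0.9321 -1.3079]
```

View pics/t7d.png

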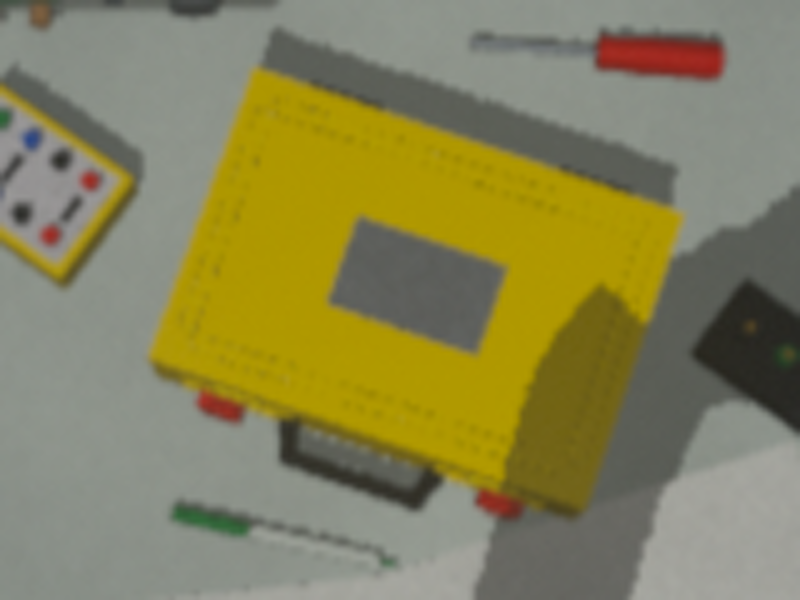

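View pics/s7.png

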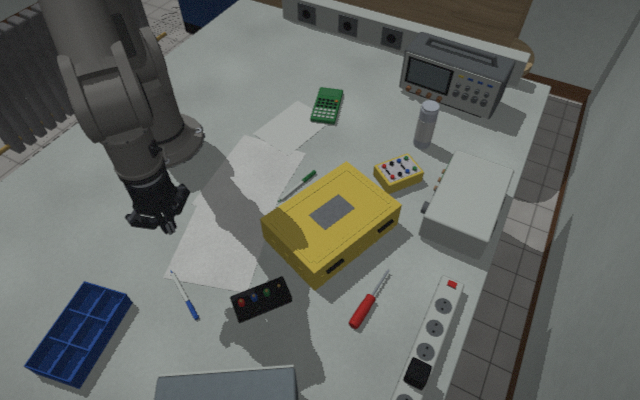

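Both catches sit the same distance from the handle (left 243→280, right 440→477). I'll quantify the travel before handing in.

```bash
python3 - <<'E'
from h import *
t=lambda u,v:(260+(u+.5)/5-.5,130+(v+.5)/5-.5)
t4=lambda u,v:(285+(u+.5)/8-.5,195+(v+.5)/8-.5)
B=[(t(256,68),(.1,.145,.085)),(t(683,214),(.1,-.145,.085)),(t(582,512),(-.1,-.145,.085)),(t(150,358),(-.1,.145,.085))]
f=lambda p:np.concatenate([proj("top",case2w(p,P))[0]-uv for uv,P in B])
r=least_squares(f,C0);print(r.x);print(r.fun.reshape(-1,2))
# red blobs
for n,c in(("top4",None),("t7",None)):
    im=cv2.imread(f"pics/{n}.png").astype(int)[195:245,285:390]
    m=((im[:,:,2]>1.8*im[:,:,1])&(im[:,:,2]>1.8*im[:,:,0])&(im[:,:,2]>60)).astype(np.uint8)
    k,_,S,ce=cv2.connectedComponentsWithStats(m)
    for i in range(1,k):
        if S[i,4]>10: print(n,S[i],ce[i]+[285,195],w2case(r.x if n=="t7" else C0,ray("top",ce[i]+[285,195],.045)))
E
```

```text
[ 0.6039 -0.0566 -0.3521]
[[-0.3469 -0.3544]
 [ 0.5235  0.1419]
 [ 0.5525  0.1434]
 [-0.739   0.0235]]
top4 [10 11  9  6 33] [298.697  208.8788] [-0.1093  0.1097  0.045 ]
top4 [74 35  9  5 27] [362.7407 231.6667] [-0.1108 -0.1081  0.045 ]
t7 [15 14  8  5 27] [303.4815 210.9259] [-0.1096  0.0948  0.045 ]
t7 [71 33  8  5 28] [359.4643 230.25  ] [-0.1082 -0.0949  0.045 ]
```

```bash
python3 - <<'E'
from h import *
ims={"0":"top0","4":"top4","7":"t7"}
for k,n in ims.items():
    im=cv2.imread(f"pics/{n}.png").astype(float)
    P=[]
    for u0,u1,v0,v1 in((290,312,203,217),(352,372,224,238)):
        a=im[v0:v1,u0:u1]; w=np.clip(a[:,:,2]/np.maximum(a[:,:,1],8)-1.5,0,1.2)
        vv,uu=np.mgrid[v0:v1,u0:u1]; c=np.array([(w*uu).sum(),(w*vv).sum()])/w.sum(); P.append(ray("top",c,.042))
        print(n,c,w.sum())
    print("sep mm",1e3*np.linalg.norm(P[0]-P[1]))
E
```

```text
top0 [298.9086 209.0016] 31.985304504402453
top0 [362.5059 231.5203] 32.21015876572941
sep mm 216.60825016481016
top4 [298.6772 208.9975] 34.356694877701216
top4 [363.131 231.779] 22.677205720858236
sep mm 219.46634443281917
t7 [303.4297 210.8575] 26.930180731632046
t7 [359.1339 230.2205] 26.04085489897167
sep mm 189.3065013483602
```

```bash
python3 -c "
from h import *
st();print(manip.job_done())"
```

```text
t 14.75 tcp [ 0.3802 -0.3366  0.206 ] case [-0.1162 -0.3418  0.206 ] head -20.200233888522106 tz [ 0.0003  0.001  -1.    ] F [ 0.5197  0.8397 -0.4439] Fcase [ 0.2024  0.9666 -0.4439] open 9.680894893320911e-05 q [ 0.5719  0.2309  0.0354  1.9789 -0.0113  0.9324 -1.3103]
the job is handed in; nothing more can be done
None
```

I shut the lid, pushed both catches home, and handed the job in at about 14.8 s with the arm clear. The system gave no verdict.

- **Lid:** I pushed it along its arc with the closed fingertips, at well under 1 rad/s by the commanded steps. At the end I pressed it with about 26 N, with the tip at the height of the shut lid. The last pictures show it flat and shut.
- **Catches:** I pushed each one inward until the force jumped from about 4 N to 10–12 N, far above its 2.5 N friction, so I took that as the end stop.
    - **Measured travel:** in the top picture I measured about 14.9 mm for the left and 13.2 mm for the right.
    - **Check on the travel:** a second check of the distance between the catches gave 27–30 mm in total. These readings are good to 1–2 mm, so the right catch's margin over the required 12.5 mm rests mainly on the force jump. Both catches sit the same distance from the handle.
- **Case and other objects:** the case moved about 2–3 mm by the picture fit, which is within the fit's own error. The nearby objects look unmoved in the last pictures, but I did not measure them. The meter was under the lid at the end, so I did not see it again.

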